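# Demould a potted module and clamp it in the vise

### The arm

A 6-joint arm with a two-finger parallel gripper is mounted at the origin on the work surface. World frame = base frame: x ahead of the robot, y to its left, z up, the work surface at z = 0. Lengths are in m, angles in degrees, forces in N, time in s.
With the tool pointing down it reaches from about 0.4 to 0.825 m from the base axis. Payload 7 kg.
Tool frame: the origin (TCP) lies between the finger pads; the fingertips stand 19 mm ahead of it and the grasp point (between the pads) is the TCP; x points along the fingers, y is the direction in which the jaws open and shut, and the axes are right-handed (so a half turn about x gives the same grasp; the last joint's range is limited). The gripper opens to 88 mm and grips with 3 to 60 N. Pads are 19 mm wide; open, the fingers measure 130 mm over their backs; the gripper's body (78 mm by 193 mm) begins 47 mm behind the grasp point.
Start: joints at [89.731, 20.546, 0.682, 0, -70.136, -16.507], TCP at [0.195, 0.646, 0.246] pointing down, gripper open.
Joint ranges: [-176.03, 176.03], [-82.01, 121.73], [-58.28, 71.71], [-173.87, 95.51], [-174.79, -0.11], [-173.66, 173.66]. Speed limits (degrees/s): [136.94, 136.94, 172.46, 180, 180, 180].

### API

Orientations are given as [roll, pitch, yaw] about the fixed x, y, z axes, in that order (R = Rz(yaw) Ry(pitch) Rx(roll)).
In Python, from plant import r gives the robot as it stands.
- The arm moves only by the tool send_rows, never from a script. Its argument "plan" is a list of rows, each a list of 2 entries, a list of its own where there are three numbers: the shift along the tool's x, y, z scaled (see below), then the turn, a rotation vector about the tool's x, y, z scaled (see below). A call has exactly 5 rows; each row is the pose to reach, as a shift and turn from the pose measured when the call began, along the tool's axes at that moment; what a row does not reach only later rows make up. The controller multiplies each number of a shift by 0.15 m and each number of a turn by pi/4 rad. A row lasts 1/10 s, in which the tool goes at most 50 mm and 8.59 degrees, less where a joint would pass 70% of its speed; a pose out of reach is approached as far as the arm can. A call with a number of a shift or a turn outside -1 to 1 is refused whole. A call with a gripper value outside its range is refused whole. "jaw" is the opening, from -1 (shut) to 1 (fully open), so that 0 is half open, set as the call begins (left out, the last holds). The fingers move at their own pace and stop on an object; "force" is the grip in N (left out, the last holds). Time passes only in rows, so rows that repeat a pose let the fingers close, or fill a call up. It gives the time, the measured TCP pose, the force and the opening at its end, in the units of the state.
- r.get_state(): the state, without advancing time (a new reading comes with each control period).
- r.capture(name): name is "scene" or "top" or "wrist"; returns a dict with "color" (480x640x3 uint8, red, green, blue), "range_z" (480x640 float32, m along the optical axis (not along the pixel's ray), 0 where there is no reading), "mtx" (3x3 intrinsics, pixels), "pose" (4x4, takes a point from camera to world coordinates). Camera axes: x right, y down, z forward; pixel columns grow to the right and rows downward; lengths in m; the calibration is good to about 2 mm. A picture is of the moment at which its call begins.
- r.close_job(): hands the job in, once; it reports no verdict.
Trained networks look in a picture, given as the dict that the camera call returned (one of the last four; its "shot" number tells which), for a name from the list of things; names that differ only in an ending like _2 or _b are one class to them, and where a whole thing is asked for, a point or a joint stands for the part that bears it (a point fixed in the world has none). Each returns a list of dicts, best first, with "score" (0 to 1); they miss things now and then, are a little off and sometimes report something else, mostly with a low value. They report only what shows in the picture. A call takes as long as a camera call. They do not tell look-alikes from the thing itself.
- r.find_in(picture, target): "uv" ([column, row] in pixels, amid what is visible of it).
- r.trace(picture, target): "mask" (480x640 bool, what is visible of it) and "uv" ([column, row] in pixels, amid what is visible of it).
The state is a dict: "time_s": time; "joints": joint angles; "qd": joint speeds; "joint_torque": joint torques, N m; "tcp_pos": TCP position; "eef_rot": TCP orientation; "contact_force": force on the tool from outside, world axes, zero at the start; "moment": the same for the moment, N m; "gripper_width": finger opening in m.
Only numpy, scipy, OpenCV 4.12 (cv2) and the standard library are available. Lean on these libraries where they do the work, as an engineer would, in place of code of your own. Each camera call takes 0.05 s, during which the arm holds its last target. There are 200 camera calls.

### The job

Lift the black potted module out of its orange mould, set it down flat and square on the bed of the blue vise between the two jaws, let go, then turn the crank clockwise until the jaw holds the module firmly against the rear jaw. Feel for it: stop once the crank has become clearly stiffer than when running free, and do not crush the module. Leave the other things on the bench where they are.

Things in the scene. Friction and masses are not known exactly. Their poses are not given: they have to be found in the camera images.
- module: Black potted block, 100 (x) x 60 (y) x 38 (z) mm, about 0.35 kg, with an upright aluminium fin on top to lift it by: 14 mm thick (y), 70 mm long (x), 30 mm high, along the middle, its top 68 mm above the underside. Origin: centre of the underside; z up. Starts in the mould.
- mould: Orange open casting mould, fixed to the bench, 150 (x) x 110 (y) x 30 (z) mm, cavity 104 x 64 mm and 22 mm deep (its floor 8 mm above the bench). Origin: centre of the underside. The module lies in it with the same axes; 16 mm of block and the fin stand out.
- vise: Blue bench vise, fixed; bed 76 (x) x 275 (y) mm, bed top 20 mm above the bench. Jaws 100 mm wide (x), tops 58 mm above the bench, close along y: rear jaw at -y (bolted anywhere with its face at y = -100 to -80 mm; not given), sliding jaw from +y, crank gearbox (top 68 mm) at the +y end. The module's x goes along the vise's x, either way round. Origin: bed centre, on the bench; z up.
- bay (a point): Point on the top of the bed at vise x = 0, y = -37.5 mm: a module whose underside is centred here has at least 10 mm of room to each jaw at the start. Axes as the vise.
- jaw: Sliding jaw block; its sprung rubber-faced plate (gives up to 7.5 mm, 15 N per mm) stands 12 mm in front of its origin towards -y. Moves only by the crank, 5 mm towards -y per radian. Origin: on the bed top, centre of the block's front face. At crank 0 the plate's face is at vise y = 15 mm.
- crank (a joint): Crank angle, rad, growing clockwise seen from above, which closes the jaw; starts at 0 to 2, ends by 17. At 0 the arm points along the vise's +x. Vertical axis at vise x = 0, y = 110 mm. Stays where left. Turning free it takes about 5.5 N at the knob (a stopped finger feels some 3 N); with the module clamped at 25 N 8 N, at 60 N 11 N, at a crushing 90 N 14 N.
- knob_top (a point): Top centre of the crank's upright red knob, a freely spinning handle of 22 mm diameter and 50 mm height, standing on the crank arm 55 mm from the crank axis; its top is 137 mm above the bench, the arm's top face 87 mm. It can be pushed round with closed fingers or held.
- green_board: Bystander: green circuit board 110 x 75 mm, up to 16 mm high. Origin: centre of the underside.
- red_board: Bystander: red circuit board 70 x 55 mm, up to 16 mm high, near the robot. Origin: centre of the underside.
- heatsink: Bystander: finned aluminium heat sink 90 x 70 x 34 mm. Origin: centre of the underside.
- screwdriver: Bystander: yellow screwdriver 170 mm long, lying. Origin: middle of the underside.
- meter: Bystander: yellow multimeter 150 x 78 x 34 mm, lying. Origin: centre of the underside.
- bottle: Bystander: white bottle 56 mm diameter, 150 mm high. Origin: centre of the underside.
There are look-alikes about, which are no part of the job. There is more than one size of the module; the job needs the middle-sized.

How it is judged (in metres and radians):
On the way, in this order (a step that is already met when the one before it is completed fails the run):
1. the module stands flat and square on the vise bed between the jaws, let go, the jaw not yet on it (z of module in the frame of vise between 0.015 and 0.026 m and x of module in the frame of vise between -0.025 and 0.025 m and y of module in the frame of vise between -0.085 and 0 m and angle between the x axis of module and the x axis of vise, either way round below 0.2 rad and angle between module's own z axis and vertical below 0.12 rad and contact force between module and the fingers below 0.5 N and contact force between jaw and module below 2 N), for 0.2 s.
2. the crank has brought the jaw firmly onto the module (z of module in the frame of vise between 0.015 and 0.026 m and x of module in the frame of vise between -0.025 and 0.025 m and y of module in the frame of vise between -0.085 and 0 m and angle between the x axis of module and the x axis of vise, either way round below 0.2 rad and angle between module's own z axis and vertical below 0.12 rad and contact force between module and the fingers below 0.5 N and contact force between jaw and module above 20 N), for 0.2 s.
At the end, for the whole second after the job is handed in: The module stands on the vise bed (underside within 5 to 6 mm of it, tilt under 0.12 rad), between the jaws, square to them within 0.2 rad and within 25 mm of the middle of their width, not touched by the fingers, at rest, and the sliding jaw presses on it with more than 20 N, the crank at rest (all of step 2 and velocity of joint crank between -0.1 and 0.1 rad/s and linear speed of module below 0.01 m/s).
It fails at once if the module is crushed: the jaw presses on it with more than 90 N (contact force between jaw and module above 90 N).
It fails at once if a bystander is moved by more than 30 mm (distance of any of green_board, red_board, heatsink, screwdriver, meter, bottle from where it was at the start of the episode above 0.03 m).
It also fails if it takes over 67 s, if anything falls off the work surface, if the arm or the gripper's body presses on something with over 40 N, if the wrist force passes 120 N, or if a joint passes its speed limit or range.

## Working session

There is one attempt and no reset: what is moved stays moved. The work goes in short steps, Python scripts to look and compute and a tool call to move; the robot and the scene stay as the last step left them, time stands still between calls to the robot, and variables do not carry over. Pictures are saved under pics/ and viewed, about 8 in all and at most 12, crops included, and the job is handed in when it is done.

Besides the shell and the picture viewer there is one more tool, called after "Call:" by a JSON object that holds its "name" and its "arguments", one argument or row to a line. send_rows: Moves the arm, as the interface text tells. Its arguments: {"type":"object","properties":{"plan":{"type":"array"},"jaw":{"type":"number"},"force":{"type":"number"}},"required":["plan"]}

```bash
mkdir -p pics
cat > h.py <<'E'
import numpy as np,cv2
from plant import r
from scipy.spatial.transform import Rotation as R
def save(c,n): cv2.imwrite(f'pics/{n}.png',cv2.cvtColor(c['color'],cv2.COLOR_RGB2BGR))
def cloud(c):
    v,u=np.mgrid[:480,:640];z=c['range_z'];K=c['mtx']
    p=np.stack([(u-K[0,2])/K[0,0]*z,(v-K[1,2])/K[1,1]*z,z],-1)
    return p@c['pose'][:3,:3].T+c['pose'][:3,3]
def tool():
    s=r.get_state();return np.array(s['tcp_pos']),R.from_euler('xyz',s['eef_rot'],degrees=True)
def go(p,yaw_delta=0):
    "shift (scaled) to world p"
    t,q=tool();return (q.inv().apply(np.array(p)-t)/0.15).round(4)
E
python3 - <<'E'
from h import *
print(r.get_state())
for n in('top','scene'):
    c=r.capture(n);save(c,n+'0');print(n,c['pose'].round(3).tolist());np.savez(n+'0.npz',P=cloud(c),col=c['color'])
    P=cloud(c)
    for t in('module','mould','vise','jaw','crank','knob_top','meter','bottle','heatsink','green_board','screwdriver','red_board'):
        for d in r.trace(c,t)[:4]:
            m=d['mask']; q=P[m];print(n,t,round(d['score'],2),np.round(d['uv']),np.median(q,0).round(3),q[:,2].max().round(3),m.sum())
E
```

```text
{'time_s': 0.0, 'joints': array([ 8.97284834e+01,  2.05907512e+01,  6.33915088e-01, -2.07517769e-02,
       -7.01354891e+01, -1.65065945e+01]), 'qd': array([ 0.08131583, -0.03901724,  0.11760946, -0.09372666, -0.02486575,
       -0.04495399]), 'joint_torque': array([ 1.24740716e-03, -5.82712591e+01,  2.93045032e+01,  6.99658424e+00,
        6.97313400e-03, -1.45112463e-04]), 'tcp_pos': array([0.19474031, 0.64582001, 0.24462947]), 'eef_rot': array([  94.57723195,   89.90563565, -102.20794636]), 'contact_force': array([ 0.07066344, -0.08780675,  0.62866139]), 'moment': array([-0.00078834, -0.00451612, -0.0555608 ]), 'gripper_width': 0.08784296526308624}
top [[0.004, -0.992, 0.123, 0.414], [-1.0, -0.003, 0.007, 0.021], [-0.006, -0.123, -0.992, 1.45], [0.0, 0.0, 0.0, 1.0]]
top module 0.84 [352. 251.] [ 0.553 -0.025  0.029] 1.45 673
top module 0.71 [397. 343.] [ 0.355 -0.119  0.055] 1.45 2715
top module 0.66 [421. 254.] [ 0.553 -0.181  0.046] 1.45 1303
top mould 0.83 [407. 258.] [ 0.554 -0.18   0.029] 1.45 1963
top vise 0.57 [248. 269.] [0.514 0.211 0.024] 1.45 4422
top jaw 0.82 [245. 270
[... 1224 characters left out ...]
 0.023] 1.054 4441
scene jaw 0.89 [426. 268.] [0.526 0.221 0.056] 1.054 882
scene crank 0.96 [455. 275.] [0.56  0.281 0.093] 1.054 501
scene knob_top 0.87 [454. 271.] [0.561 0.28  0.093] 1.054 493
scene meter 0.56 [168. 279.] [ 0.769 -0.28   0.034] 1.054 2586
scene bottle 0.56 [446. 371.] [0.74  0.33  0.098] 1.054 1257
scene bottle 0.47 [454. 272.] [0.563 0.281 0.093] 1.054 435
scene bottle 0.43 [371. 370.] [0.777 0.195 0.01 ] 1.054 1609
scene heatsink 0.76 [371. 374.] [0.778 0.195 0.01 ] 1.054 1566
scene green_board 0.89 [323. 340.] [0.745 0.077 0.005] 1.054 1847
scene screwdriver 0.62 [234. 336.] [ 0.814 -0.093  0.022] 1.054 610
scene red_board 0.7 [367. 208.] [0.389 0.032 0.006] 1.054 581
```

View pics/top0.png

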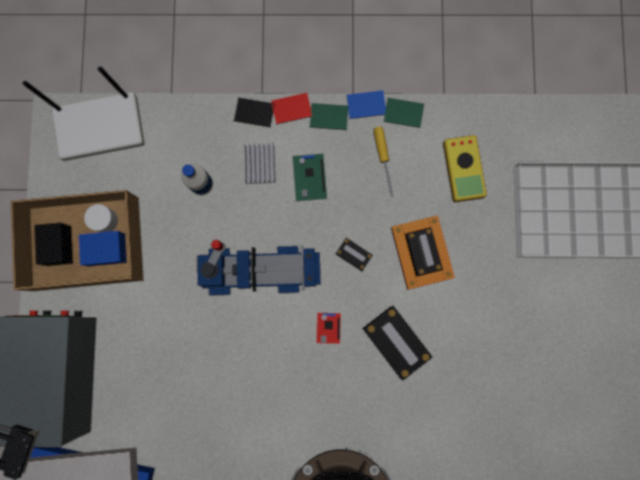

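View pics/scene0.png

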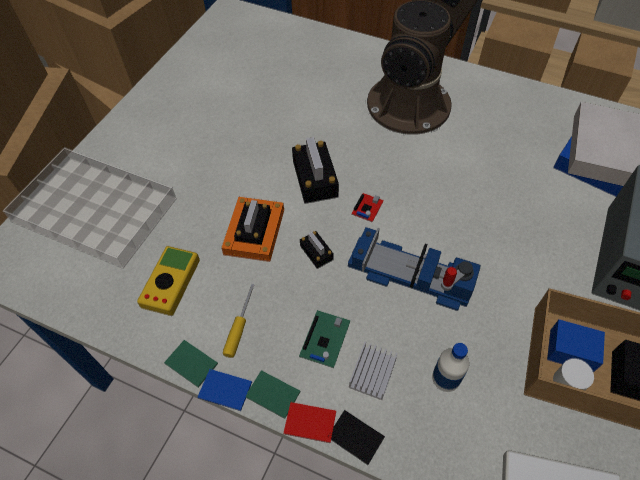

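The middle-sized module lies in the orange mould at about (425,252) in the top view. The vise is at (260,268), with its rear jaw on the right (312,266) and the knob at (216,245). Next I fit the poses from the point clouds.

Run:
```python
from h import *
for n in('top','scene'):
    d=np.load(n+'0.npz');P=d['P'];hsv=cv2.cvtColor(d['col'],cv2.COLOR_RGB2HSV).astype(int);c=d['col'].astype(int)
    def box(m,k):
        q=P[m][:,:2].astype(np.float32);b=cv2.minAreaRect(q*1000);print(n,k,len(q),np.round(b[0],1),np.round(b[1],1),round(b[2],1),'z',np.percentile(P[m][:,2],[5,50,95]).round(4))
    near=lambda x,y,rr:(np.hypot(P[...,0]-x,P[...,1]-y)<rr)
    print('table z',np.median(P[near(.6,.08,.03)][:,2]).round(4))
    box(near(.555,-.18,.12)&(hsv[...,0]<20)&(hsv[...,1]>150)&(abs(P[...,2]-.03)<.004),'mould')
    box(near(.555,-.18,.07)&(P[...,2]>.066)&(P[...,2]<.085),'fin')
    box(near(.52,.19,.22)&(hsv[...,0]>100)&(hsv[...,0]<125)&(hsv[...,1]>120)&(abs(P[...,2]-.058)<.005),'jawtops')
    box(near(.51,.08,.06)&(abs(P[...,2]-.058)<.006),'rear jaw')
    box(near(.51,.13,.2)&(abs(P[...,2]-.02)<.004)&(hsv[...,1]<90),'bed')
    box(near(.52,.25,.12)&(hsv[...,0]>100)&(hsv[...,0]<125)&(abs(P[...,2]-.068)<.005),'gearbox')
    kn=near(.54,.27,.12)&((hsv[...,0]<8)|(hsv[...,0]>172))&(hsv[...,1]>130)
    box(kn,'knob');box(kn&(P[...,2]>.13),'knobtop')
    box(near(.54,.27,.09)&(P[...,2]>.079)&(P[...,2]<.094),'crankarm')
d=np.load('top0.npz');cv2.imwrite('pics/crop.png',cv2.resize(cv2.cvtColor(d['col'][220:310,185:465],cv2.COLOR_RGB2BGR),None,fx=2.8,fy=2.8,interpolation=cv2.INTER_CUBIC))
```

```text
table z 0.0001
top mould 1383 [ 558.5 -183.5] [145.3 107.9] 14.5 z [0.0266 0.0299 0.0334]
top fin 216 [ 558.2 -185.3] [69.8 15.1] 14.1 z [0.0693 0.0754 0.0802]
top jawtops 741 [588. 194.] [225.9 260.1] 0.4 z [0.0541 0.0582 0.0623]
top rear jaw 510 [519.8  78. ] [96.8 30.8] 2.1 z [0.0535 0.058  0.0625]
top bed 1388 [547.8 110.1] [329.4 303.9] 65.9 z [0.0167 0.0201 0.0235]
top gearbox 441 [514.7 265.2] [ 80.4 121.1] 0.3 z [0.0636 0.0679 0.0723]
top knob 76 [562.1 270.6] [17.9 18.1] 77.2 z [0.1191 0.1353 0.1417]
top knobtop 65 [562.1 270.6] [17.9 18.1] 77.2 z [0.1319 0.1364 0.1417]
top crankarm 256 [532.9 282.4] [30.8 84.1] 56.5 z [0.0822 0.0887 0.0931]
table z 0.0003
scene mould 1326 [ 553.6 -152.6] [154.3 180.1] 14.3 z [0.0269 0.0301 0.0331]
scene fin 198 [ 561.  -186.4] [71.5 15.6] 13.9 z [0.0686 0.0754 0.0788]
scene jawtops 815 [519.5 191.8] [ 90.3 262.9] 2.1 z [0.0544 0.0579 0.0613]
scene rear jaw 481 [520.6  76.6] [97.3 31.7] 1.4 z [0.0542 0.0579 0.0618]
scene bed 1300 [526.7 104.8] [347.8 280. ] 46.0 z [0.0171 0.0204 0.0232]
scene gearbox 370 [519.1 274. ] [ 73.1 104.2] 5.1 z [0.0645 0.0679 0.0715]
scene knob 190 [532.2 263.1] [94.  20.3] 12.4 z [0.0986 0.1276 0.1389]
scene knobtop 91 [567.6 271. ] [18.5 20.1] 46.2 z [0.1306 0.1363 0.1397]
scene crankarm 277 [540.5 284.4] [29.  82.1] 66.2 z [0.0811 0.0888 0.0933]
```

```bash
cat >> h.py <<'E'
def plan(p,ang,tilt0=True):
    "world target p, tool y at world angle ang (deg, mod 180), tool x down -> scaled shift, turn"
    t,q=tool();y=q.apply([0,1,0]);a=np.degrees(np.arctan2(y[1],y[0]))
    d=(ang-a+90)%180-90; a=np.radians(a+d)
    X=np.array([0,0,-1.]);Y=np.array([np.cos(a),np.sin(a),0]);Q=R.from_matrix(np.stack([X,Y,np.cross(X,Y)],1))
    print('t',r.get_state()['time_s'],'at',t.round(4),'tooly',round(a*57.2958-d,1),'dturn',round(d,1),'shift',go(p),'turn',((q.inv()*Q).as_rotvec()/(np.pi/4)).round(3),'F',np.round(r.get_state()['contact_force'],2))
E
python3 - <<'E'
from h import *
plan([.559,-.186,.2],104.1)
print(tool()[1].as_matrix().round(3))
E
```

```text
t 1.3 at [0.1948 0.6462 0.2456] tooly -106.8 dturn 30.9 shift [ 0.3037  4.6115 -3.9258] turn [-0.686  0.    -0.   ] F [-0.64  0.   -0.09]
[[-0.    -0.289 -0.957]
 [-0.    -0.957  0.289]
 [-1.     0.     0.   ]]
```

View pics/crop.png

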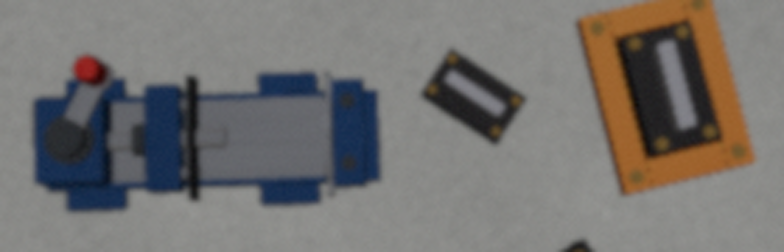

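The crop confirms the module's yaw in the mould. The knob is at the crop's upper left and the bay is clear. Now I travel to the module.

Call:
{"name": "send_rows", "arguments": {
  "plan": [
    [[0,0.2,-0.17],[0,0,0]],
    [[0,0.4,-0.34],[0,0,0]],
    [[0,0.6,-0.51],[0,0,0]],
    [[0,0.8,-0.68],[0,0,0]],
    [[0,1,-0.85],[0,0,0]]
  ],
  "jaw": 0,
  "force": 25
}}

```text
time_s: 1.8
tcp_pos: [0.2741, 0.4644, 0.2457]
eef_rot: [-101.3, 90.0, 62.0]
contact_force: [-0.1, 1.2, -0.2]
gripper_width: 0.0535
```

Call:
{"name": "send_rows", "arguments": {
  "plan": [
    [[0,0.2,-0.17],[0,0,0]],
    [[0,0.4,-0.34],[0,0,0]],
    [[0,0.6,-0.51],[0,0,0]],
    [[0,0.8,-0.68],[0,0,0]],
    [[0,1,-0.85],[0,0,0]]
  ]
}}

```text
time_s: 2.3
tcp_pos: [0.3532, 0.2825, 0.246]
eef_rot: [-103.7, 89.9, 59.6]
contact_force: [1.7, 0.6, -0.1]
gripper_width: 0.0436
```

Call:
{"name": "send_rows", "arguments": {
  "plan": [
    [[0,0.2,-0.17],[0,0,0]],
    [[0,0.4,-0.34],[0,0,0]],
    [[0,0.6,-0.51],[0,0,0]],
    [[0,0.8,-0.68],[0,0,0]],
    [[0,1,-0.85],[0,0,0]]
  ]
}}

```text
time_s: 2.8
tcp_pos: [0.4325, 0.1006, 0.2463]
eef_rot: [-115.3, 89.9, 48.0]
contact_force: [0.4, -0.3, 1.1]
gripper_width: 0.0436
```

Call:
{"name": "send_rows", "arguments": {
  "plan": [
    [[0,0.2,-0.17],[0,0,0]],
    [[0,0.4,-0.34],[0,0,0]],
    [[0,0.6,-0.51],[0,0,0]],
    [[0,0.8,-0.68],[0,0,0]],
    [[0,1,-0.85],[0,0,0]]
  ]
}}

```text
time_s: 3.3
tcp_pos: [0.512, -0.0814, 0.2464]
eef_rot: [-123.6, 89.8, 39.7]
contact_force: [0.7, 0.6, -0.6]
gripper_width: 0.0438
```

Run:
```python
from h import *
plan([.559,-.186,.2],104.1)
```

```text
t 3.3 at [ 0.512  -0.0814  0.2464] tooly -106.7 dturn 30.8 shift [ 0.3089  0.5784 -0.5004] turn [-0.685 -0.003  0.003] F [ 0.69  0.64 -0.55]
```

Call:
{"name": "send_rows", "arguments": {
  "plan": [
    [[0.06,0.12,-0.1],[-0.15,0,0]],
    [[0.12,0.24,-0.2],[-0.3,0,0]],
    [[0.2,0.4,-0.35],[-0.47,0,0]],
    [[0.31,0.58,-0.5],[-0.62,0,0]],
    [[0.31,0.58,-0.5],[-0.685,0,0]]
  ]
}}

```text
time_s: 3.8
tcp_pos: [0.5587, -0.189, 0.1969]
eef_rot: [-64.9, 89.9, 129.3]
contact_force: [-1.4, 1.3, -0.3]
gripper_width: 0.0438
```

Run:
```python
from h import *
c=r.capture('wrist');save(c,'w1');P=cloud(c)
m=(P[...,2]>.066)&(P[...,2]<.085)&(np.hypot(P[...,0]-.56,P[...,1]+.186)<.07)
b=cv2.minAreaRect(P[m][:,:2].astype(np.float32)*1000);print(m.sum(),b,np.percentile(P[m][:,2],[5,50,95]))
q=P[m][:,:2];a=np.linalg.eigh(np.cov(q.T))[1][:,1];print(q.mean(0),np.degrees(np.arctan2(a[1],a[0])))
print(c['pose'][:3,3])
plan([.559,-.186,.07],104.1)
```

```text
1988 ((561.15966796875, -188.73818969726562), (70.4694595336914, 14.023797988891602), 14.590620994567871) [0.0746286  0.07591716 0.0770596 ]
[ 0.56341343 -0.18820067] -165.73019024879306
[ 0.63450355 -0.17067532  0.33603547]
t 3.85 at [ 0.5585 -0.1879  0.1979] tooly -75.7 dturn -0.2 shift [ 0.8529 -0.0098 -0.0063] turn [0.004 0.    0.003] F [0.39 0.58 0.11]
```

View pics/w1.png

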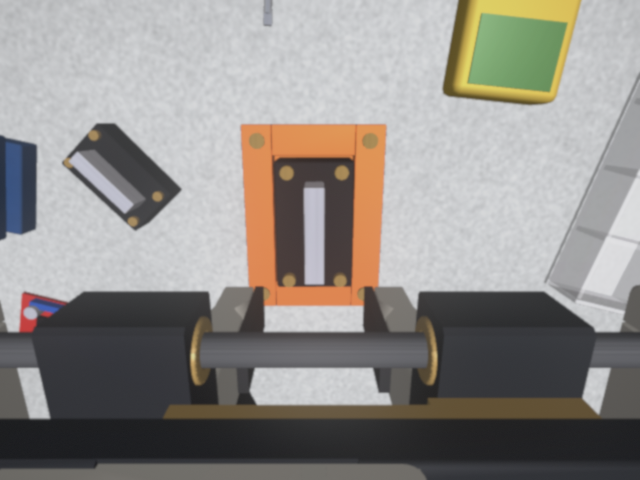

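The wrist view shows the module (315,225) in the mould with the fin midway between the fingers. I go down and grip.

Call:
{"name": "send_rows", "arguments": {
  "plan": [
    [[0.2,0.004,-0.017],[0,0,0]],
    [[0.4,0.006,-0.017],[0,0,0]],
    [[0.6,0.006,-0.017],[0,0,0]],
    [[0.75,0.006,-0.017],[0,0,0]],
    [[0.845,0.006,-0.017],[0,0,0]]
  ]
}}

```text
time_s: 4.35
tcp_pos: [0.5604, -0.1874, 0.0697]
eef_rot: [-58.6, 89.8, 135.7]
contact_force: [0.2, -0.5, -0.7]
gripper_width: 0.0439
```

Call:
{"name": "send_rows", "arguments": {
  "plan": [
    [[0,0,0],[0,0,0]],
    [[0,0,0],[0,0,0]],
    [[0,0,0],[0,0,0]],
    [[0,0,0],[0,0,0]],
    [[0,0,0],[0,0,0]]
  ],
  "jaw": -1,
  "force": 30
}}

```text
time_s: 4.85
tcp_pos: [0.5611, -0.1876, 0.0708]
eef_rot: [-98.5, 89.9, 95.7]
contact_force: [1.3, -1.1, 2.5]
gripper_width: 0.0138
```

Run:
```python
from h import *
plan([.561,-.188,.21],104.3);print(r.get_state()['gripper_width'])
```

```text
t 4.85 at [ 0.5611 -0.1876  0.0708] tooly -75.8 dturn 0.1 shift [-9.282e-01  6.000e-04  1.100e-03] turn [-0.002 -0.     0.002] F [ 1.27 -1.13  2.49]
0.013848195972884215
```

Call:
{"name": "send_rows", "arguments": {
  "plan": [
    [[-0.08,0,0],[0,0,0]],
    [[-0.25,0,0],[0,0,0]],
    [[-0.5,0,0],[0,0,0]],
    [[-0.75,0,0],[0,0,0]],
    [[-0.92,0,0],[0,0,0]]
  ]
}}

```text
time_s: 5.35
tcp_pos: [0.5613, -0.1879, 0.2121]
eef_rot: [-152.1, 89.8, 42.1]
contact_force: [0.4, 0.4, -3.4]
gripper_width: 0.014
```

Run:
```python
from h import *
plan([.5183,.1425,.21],91.8);print(r.get_state()['gripper_width'])
```

```text
t 5.35 at [ 0.5613 -0.1879  0.2121] tooly -75.8 dturn -12.4 shift [ 0.0176 -2.2054 -0.2632] turn [ 0.276 -0.003  0.002] F [ 0.44  0.42 -3.39]
0.014045825048362891
```

Call:
{"name": "send_rows", "arguments": {
  "plan": [
    [[0,-0.15,-0.02],[0,0,0]],
    [[0,-0.35,-0.05],[0,0,0]],
    [[0,-0.58,-0.08],[0,0,0]],
    [[0,-0.8,-0.1],[0,0,0]],
    [[0,-1,-0.12],[0,0,0]]
  ]
}}

```text
time_s: 5.85
tcp_pos: [0.5407, -0.0368, 0.2128]
eef_rot: [-134.9, 89.8, 59.3]
contact_force: [1.1, -0.5, -4.0]
gripper_width: 0.014
```

Call:
{"name": "send_rows", "arguments": {
  "plan": [
    [[0,-0.2,-0.025],[0,0,0]],
    [[0,-0.42,-0.05],[0,0,0]],
    [[0,-0.65,-0.08],[0,0,0]],
    [[0,-0.85,-0.1],[0,0,0]],
    [[0,-1,-0.12],[0,0,0]]
  ]
}}

```text
time_s: 6.35
tcp_pos: [0.5203, 0.1146, 0.2136]
eef_rot: [-119.8, 89.8, 74.4]
contact_force: [0.9, 0.1, -4.6]
gripper_width: 0.0136
```

Call:
{"name": "send_rows", "arguments": {
  "plan": [
    [[0,-0.08,-0.01],[0.06,0,0]],
    [[0,-0.16,-0.02],[0.13,0,0]],
    [[0,-0.2,-0.024],[0.2,0,0]],
    [[0,-0.2,-0.024],[0.276,0,0]],
    [[0,-0.2,-0.024],[0.276,0,0]]
  ]
}}

```text
time_s: 6.85
tcp_pos: [0.5157, 0.1446, 0.214]
eef_rot: [-91.8, 89.8, 90.0]
contact_force: [-0.3, 0.0, -4.0]
gripper_width: 0.0135
```

Run:
```python
from h import *
plan([.5183,.1425,.21],91.8);print(r.get_state()['gripper_width'])
c=r.capture('wrist');save(c,'w2');P=cloud(c);np.savez('w2.npz',P=P,col=c['color'])
hsv=cv2.cvtColor(c['color'],cv2.COLOR_RGB2HSV).astype(int)
blue=(hsv[...,0]>100)&(hsv[...,0]<125)&(hsv[...,1]>110)
for k,m in dict(rear=blue&(abs(P[...,2]-.058)<.004)&(P[...,1]<.12)&(P[...,1]>.03),slide=blue&(abs(P[...,2]-.058)<.004)&(P[...,1]>.15),gear=blue&(abs(P[...,2]-.068)<.003),arm=(P[...,2]>.082)&(P[...,2]<.092)&(P[...,1]>.2),knob=(P[...,2]>.131)&(P[...,2]<.142)&(P[...,1]>.2)&((hsv[...,0]<8)|(hsv[...,0]>172))).items():
    if m.sum()>20: b=cv2.minAreaRect(P[m][:,:2].astype(np.float32)*1000);print(k,m.sum(),np.round(b[0],1),np.round(b[1],1),round(b[2],1))
```

```text
t 6.85 at [0.5157 0.1446 0.214 ] tooly -88.2 dturn 0.0 shift [ 0.0266  0.0147 -0.0168] turn [-0.001 -0.     0.004] F [-0.31  0.01 -3.99]
0.013456254103479781
rear 2754 [524.7  73.1] [84.  24.1] 1.5
slide 3607 [519.  221.8] [83.5 27.8] 2.1
gear 2269 [516.  293.9] [65.6 53.3] 2.8
arm 2223 [539.7 281.5] [29.4 81.2] 64.2
knob 1198 [566.1 268.4] [20.1 19.8] 72.9
```

View pics/w2.png

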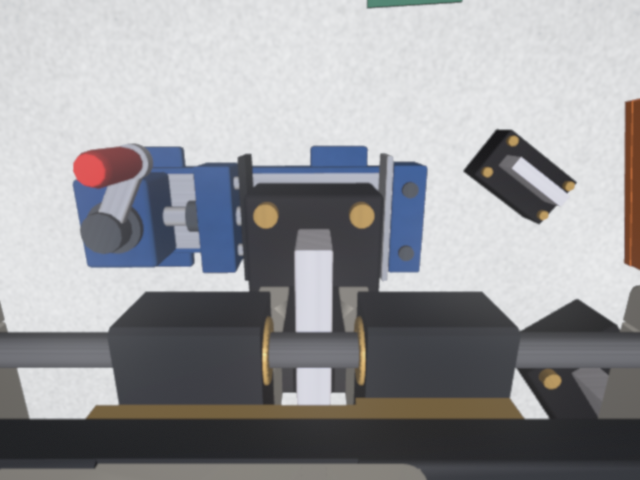

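The module is held level over the bed between the dark sliding plate (col 245) and the rear plate (col 387). I measure those plate faces, then place.

Run:
```python
from h import *
d=np.load('w2.npz');P=d['P']
for x in(.535,.555):
    m=(abs(P[...,0]-x)<.008)&(P[...,2]>.05)&(P[...,2]<.063)
    y=P[m][:,1]-0*x; h,e=np.histogram(y,np.arange(.05,.25,.003));print(x,[(round(float(a),3),int(n)) for a,n in zip(e,h) if n])
m=(P[...,2]>.125)&(P[...,2]<.195)&(abs(P[...,1]-.14)<.06)&(P[...,0]>.545)
print('module y,x', [np.percentile(P[m][:,1],[1,99]).round(4)], P[m][:,0].max())
```

```text
0.535 [(0.059, 42), (0.062, 78), (0.065, 82), (0.068, 80), (0.071, 75), (0.074, 80), (0.077, 74), (0.08, 79), (0.083, 85), (0.086, 75), (0.089, 83), (0.194, 3), (0.197, 38), (0.2, 63), (0.206, 50), (0.209, 89), (0.212, 80), (0.215, 82), (0.218, 80), (0.221, 82), (0.224, 81), (0.227, 77), (0.23, 75), (0.233, 77), (0.236, 7)]
0.555 [(0.059, 26), (0.062, 79), (0.065, 77), (0.068, 83), (0.071, 79), (0.074, 87), (0.077, 95), (0.08, 88), (0.083, 92), (0.086, 78), (0.089, 107), (0.092, 2), (0.194, 6), (0.197, 107), (0.2, 78), (0.203, 8), (0.206, 8), (0.209, 108), (0.212, 88), (0.215, 81), (0.218, 81), (0.221, 84), (0.224, 81), (0.227, 82), (0.23, 83), (0.233, 74), (0.236, 19)]
module y,x [array([0.1165, 0.1747])] 0.5663536085470445
```

Call:
{"name": "send_rows", "arguments": {
  "plan": [
    [[0.15,0.005,-0.01],[0,0,0]],
    [[0.33,0.007,-0.02],[0,0,0]],
    [[0.51,0.007,-0.022],[0,0,0]],
    [[0.68,0.007,-0.022],[0,0,0]],
    [[0.8,0.007,-0.022],[0,0,0]]
  ]
}}

```text
time_s: 7.4
tcp_pos: [0.5184, 0.1431, 0.0925]
eef_rot: [-53.9, 89.9, 128.1]
contact_force: [-0.5, -0.2, -3.9]
gripper_width: 0.0139
```

Run:
```python
from h import *
plan([.519,.1435,.0828],91.8)
```

```text
t 7.4 at [0.5184 0.1431 0.0925] tooly -88.1 dturn -0.1 shift [ 0.0647 -0.0024 -0.0043] turn [0.003 0.002 0.003] F [-0.51 -0.19 -3.92]
```

Call:
{"name": "send_rows", "arguments": {
  "plan": [
    [[0.02,0,0],[0,0,0]],
    [[0.035,0,0],[0,0,0]],
    [[0.05,0,0],[0,0,0]],
    [[0.062,0,0],[0,0,0]],
    [[0.065,0,0],[0,0,0]]
  ]
}}

```text
time_s: 7.9
tcp_pos: [0.5187, 0.1433, 0.0834]
eef_rot: [-79.6, 89.8, 102.3]
contact_force: [-0.4, 0.6, -5.0]
gripper_width: 0.0141
```

Call:
{"name": "send_rows", "arguments": {
  "plan": [
    [[0.004,0,0],[0,0,0]],
    [[0.008,0,0],[0,0,0]],
    [[0.01,0,0],[0,0,0]],
    [[0.012,0,0],[0,0,0]],
    [[0.012,0,0],[0,0,0]]
  ]
}}

```text
time_s: 8.4
tcp_pos: [0.519, 0.1435, 0.0828]
eef_rot: [-99.6, 89.8, 82.4]
contact_force: [-3.6, 0.7, 7.5]
gripper_width: 0.0142
```

Force changed to +7.5 N, so the module is seated. I release with a modest opening and lift.

Call:
{"name": "send_rows", "arguments": {
  "plan": [
    [[0,0,0],[0,0,0]],
    [[0,0,0],[0,0,0]],
    [[0,0,0],[0,0,0]],
    [[0,0,0],[0,0,0]],
    [[0,0,0],[0,0,0]]
  ],
  "jaw": 0
}}

```text
time_s: 8.9
tcp_pos: [0.519, 0.1435, 0.0827]
eef_rot: [-98.9, 89.8, 83.1]
contact_force: [-0.4, 1.0, -0.4]
gripper_width: 0.043
```

Call:
{"name": "send_rows", "arguments": {
  "plan": [
    [[-0.1,0,0],[0,0,0]],
    [[-0.3,0,0],[0,0,0]],
    [[-0.5,0,0],[0,0,0]],
    [[-0.7,0,0],[0,0,0]],
    [[-0.8,0,0],[0,0,0]]
  ]
}}

```text
time_s: 9.4
tcp_pos: [0.5199, 0.1436, 0.2055]
eef_rot: [-130.2, 89.7, 51.8]
contact_force: [0.1, -0.1, 0.1]
gripper_width: 0.0439
```

Run:
```python
from h import *
c=r.capture('wrist');save(c,'w3');P=cloud(c)
hsv=cv2.cvtColor(c['color'],cv2.COLOR_RGB2HSV).astype(int)
red=((hsv[...,0]<8)|(hsv[...,0]>172))&(hsv[...,1]>120)
for k,m in dict(block=(abs(P[...,2]-.058)<.004)&(hsv[...,2]<70)&(P[...,1]<.19)&(P[...,1]>.1),fin=(abs(P[...,2]-.088)<.005)&(abs(P[...,1]-.1435)<.03),arm=(P[...,2]>.082)&(P[...,2]<.092)&(P[...,1]>.2),knob=(P[...,2]>.131)&(P[...,2]<.142)&(P[...,1]>.2)&red).items():
    if m.sum()>20: b=cv2.minAreaRect(P[m][:,:2].astype(np.float32)*1000);print(k,m.sum(),np.round(b[0],1),np.round(b[1],1),round(b[2],1),np.median(P[m][:,2]))
plan([.566,.2685,.21],91.8)
```

```text
block 186 [567.9 144.6] [ 1.5 54. ] 1.9 0.05708982430491527
fin 1993 [518.9 143.4] [69.9 13.8] 2.4 0.08796548679520189
arm 2359 [540.1 282.7] [29.4 81.3] 67.5 0.08746379678636246
knob 1071 [566.1 268.7] [17.8 19.2] 48.1 0.13696851340488164
t 9.45 at [0.5207 0.1439 0.2071] tooly -88.0 dturn -0.2 shift [-0.013  -0.8199 -0.3313] turn [ 0.005 -0.007  0.007] F [1.46 0.39 2.31]
```

View pics/w3.png

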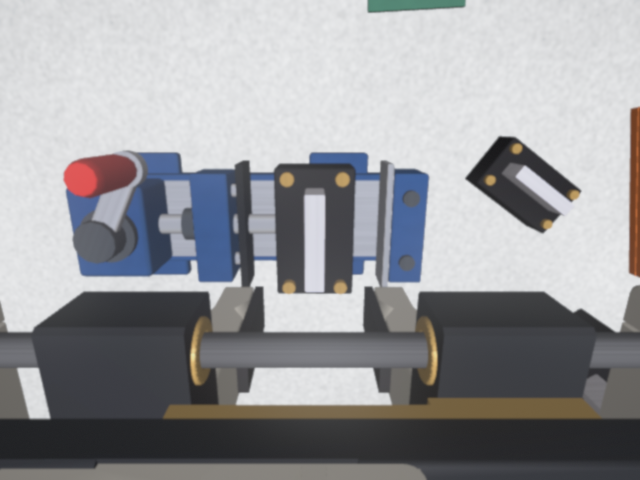

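The module stands square in the bay: the fin is at (315,240), clear of both plates, with its top at 88 mm. Now I go to the knob.

Call:
{"name": "send_rows", "arguments": {
  "plan": [
    [[0,-0.16,-0.07],[0,0,0]],
    [[0,-0.36,-0.14],[0,0,0]],
    [[0,-0.56,-0.22],[0,0,0]],
    [[0,-0.75,-0.3],[0,0,0]],
    [[0,-0.82,-0.33],[0,0,0]]
  ]
}}

```text
time_s: 9.95
tcp_pos: [0.5664, 0.2707, 0.2071]
eef_rot: [-138.7, 89.6, 43.3]
contact_force: [0.5, -0.6, -0.6]
gripper_width: 0.0438
```

```bash
cat >> h.py <<'E'
A=np.array([.516,.2925]);RAD=.055
def phi():
    t,_=tool();return np.arctan2(t[1]-A[1],t[0]-A[0])
def arc(dth,z=.12,n=5,rad=RAD,ang=None):
    t,q=tool();p0=phi();s=r.get_state();F=np.array(s['contact_force'])
    tan=np.array([np.sin(p0),-np.cos(p0)])  # clockwise
    print('t',round(s['time_s'],2),'phi',round(float(np.degrees(p0)),1),'R',round(float(np.hypot(*(t[:2]-A))),4),'z',t[2].round(4),'F',F.round(1),'Ftan',round(float(F[:2]@tan),2),'Frad',round(float(F[:2]@[np.cos(p0),np.sin(p0)]),2),'w',round(s['gripper_width'],4))
    for i in range(1,n+1):
        a=p0-dth*i/n;g=[A[0]+rad*np.cos(a),A[1]+rad*np.sin(a),z];print((q.inv().apply(np.array(g)-t)/.15).round(3).tolist())
E
python3 - <<'E'
from h import *
plan([.566,.2686,.12],91.8)
E
```

```text
t 9.95 at [0.5664 0.2707 0.2071] tooly -87.9 dturn -0.3 shift [0.5804 0.0165 0.0064] turn [ 0.006 -0.007  0.006] F [ 0.48 -0.57 -0.61]
```

Call:
{"name": "send_rows", "arguments": {
  "plan": [
    [[0.12,0.015,0.005],[0,0,0]],
    [[0.28,0.015,0.005],[0,0,0]],
    [[0.44,0.015,0.005],[0,0,0]],
    [[0.55,0.015,0.005],[0,0,0]],
    [[0.58,0.015,0.005],[0,0,0]]
  ]
}}

```text
time_s: 10.45
tcp_pos: [0.5649, 0.2676, 0.1175]
eef_rot: [-130.2, 89.8, 51.9]
contact_force: [0.6, -0.2, 1.2]
gripper_width: 0.0438
```

Call:
{"name": "send_rows", "arguments": {
  "plan": [
    [[0,0,0],[0,0,0]],
    [[0,0,0],[0,0,0]],
    [[0,0,0],[0,0,0]],
    [[0,0,0],[0,0,0]],
    [[0,0,0],[0,0,0]]
  ],
  "jaw": -1,
  "force": 25
}}

```text
time_s: 10.95
tcp_pos: [0.5656, 0.2687, 0.1185]
eef_rot: [-133.3, 89.7, 48.7]
contact_force: [0.5, 3.7, 0.8]
gripper_width: 0.0212
```

Run:
```python
from h import *
arc(.5)
```

```text
t 10.95 phi -25.6 R 0.055 z 0.1185 F [0.5 3.7 0.8] Ftan -3.56 Frad -1.17 w 0.0212
[-0.01, 0.031, 0.019]
[-0.01, 0.061, 0.04]
[-0.011, 0.088, 0.065]
[-0.011, 0.113, 0.092]
[-0.011, 0.135, 0.122]
```

Call:
{"name": "send_rows", "arguments": {
  "plan": [
    [[0,0.031,0.019],[0,0,0]],
    [[0,0.061,0.04],[0,0,0]],
    [[0,0.088,0.065],[0,0,0]],
    [[0,0.113,0.092],[0,0,0]],
    [[0,0.135,0.122],[0,0,0]]
  ]
}}

```text
time_s: 11.45
tcp_pos: [0.5488, 0.2488, 0.1186]
eef_rot: [-134.4, 89.5, 47.7]
contact_force: [3.3, 6.1, -4.5]
gripper_width: 0.0214
```

Run:
```python
from h import *
arc(1.2)
```

```text
t 11.45 phi -53.1 R 0.0546 z 0.1186 F [ 3.3  6.1 -4.5] Ftan -6.31 Frad -2.94 w 0.0214
[-0.01, 0.043, 0.076]
[-0.011, 0.065, 0.161]
[-0.011, 0.065, 0.249]
[-0.012, 0.045, 0.334]
[-0.012, 0.005, 0.413]
```

Call:
{"name": "send_rows", "arguments": {
  "plan": [
    [[0,0.043,0.076],[0,0,0]],
    [[0,0.065,0.161],[0,0,0]],
    [[0,0.065,0.249],[0,0,0]],
    [[0,0.045,0.334],[0,0,0]],
    [[0,0.005,0.413],[0,0,0]]
  ]
}}

```text
time_s: 11.95
tcp_pos: [0.4878, 0.2461, 0.1186]
eef_rot: [-139.9, 89.3, 42.2]
contact_force: [8.8, 3.9, -8.8]
gripper_width: 0.0215
```

Run:
```python
from h import *
arc(1.2)
```

```text
t 11.95 phi -121.4 R 0.0543 z 0.1186 F [ 8.8  3.9 -8.8] Ftan -5.46 Frad -7.88 w 0.0215
[-0.01, -0.053, 0.069]
[-0.01, -0.124, 0.121]
[-0.009, -0.205, 0.154]
[-0.009, -0.292, 0.167]
[-0.008, -0.38, 0.159]
```

Run:
```python
from h import *
from scipy.optimize import least_squares as ls
p=np.array([[.5656,.2687],[.5488,.2488],[.4878,.2461]])
s=ls(lambda a:np.hypot(*(p-a).T)-.055,[.516,.2925]);print(s.x,s.fun)
import h;h.A[:]=s.x*.5+h.A*.5;print(h.A)
h.arc(1.2,z=.1178)
plan([.5,.25,.118],91.9)
```

```text
[0.51630807 0.29314758] [ 2.16237787e-05 -2.33325337e-05  1.07719287e-05]
[0.51615403 0.29282379]
t 11.95 phi -121.3 R 0.0546 z 0.1186 F [ 8.8  3.9 -8.8] Ftan -5.47 Frad -7.88 w 0.0215
[0.005, -0.055, 0.068]
[0.005, -0.126, 0.12]
[0.005, -0.207, 0.153]
[0.006, -0.294, 0.166]
[0.007, -0.381, 0.158]
t 11.95 at [0.4878 0.2461 0.1186] tooly -87.9 dturn -0.2 shift [ 0.0048 -0.0227 -0.0825] turn [ 0.004 -0.011  0.009] F [ 8.76  3.89 -8.77]
```

Call:
{"name": "send_rows", "arguments": {
  "plan": [
    [[0.005,-0.057,0.067],[0,-0.01,0.01]],
    [[0.005,-0.128,0.118],[0,-0.01,0.01]],
    [[0.005,-0.209,0.151],[0,-0.01,0.01]],
    [[0.006,-0.296,0.164],[0,-0.01,0.01]],
    [[0.007,-0.383,0.156],[0,-0.01,0.01]]
  ]
}}

```text
time_s: 12.45
tcp_pos: [0.4618, 0.3011, 0.1184]
eef_rot: [92.0, 89.8, -85.9]
contact_force: [2.6, -6.5, 4.2]
gripper_width: 0.0214
```

```bash
sed -i 's/^A=.*/A=np.array([.5164,.2933]);RAD=.055/' h.py
python3 - <<'E'
from h import *
arc(1.2,z=.118);plan([.5,.25,.118],91.9)
E
```

```text
t 12.45 phi 171.9 R 0.0551 z 0.1184 F [ 2.6 -6.5  4.2] Ftan -6.11 Frad -3.54 w 0.0214
[0.002, -0.084, -0.027]
[0.002, -0.159, -0.072]
[0.002, -0.222, -0.133]
[0.002, -0.268, -0.208]
[0.002, -0.295, -0.292]
t 12.45 at [0.4618 0.3011 0.1184] tooly -87.9 dturn -0.2 shift [ 0.0039  0.3495 -0.2419] turn [ 0.005 -0.    -0.005] F [ 2.64 -6.54  4.24]
```

Call:
{"name": "send_rows", "arguments": {
  "plan": [
    [[0,-0.084,-0.027],[0,0,0]],
    [[0,-0.159,-0.072],[0,0,0]],
    [[0,-0.222,-0.133],[0,0,0]],
    [[0,-0.268,-0.208],[0,0,0]],
    [[0,-0.295,-0.292],[0,0,0]]
  ]
}}

```text
time_s: 12.95
tcp_pos: [0.5028, 0.3468, 0.1185]
eef_rot: [65.8, 89.7, -112.0]
contact_force: [-6.7, -0.6, 4.2]
gripper_width: 0.0211
```

Run:
```python
from h import *
arc(1.3,z=.118);plan([.5,.25,.118],91.9)
```

```text
t 12.95 phi 104.3 R 0.0552 z 0.1185 F [-6.7 -0.6  4.2] Ftan -6.66 Frad 1.03 w 0.0211
[0.003, -0.006, -0.095]
[0.003, 0.011, -0.189]
[0.003, 0.051, -0.275]
[0.003, 0.112, -0.348]
[0.003, 0.19, -0.402]
t 12.95 at [0.5028 0.3468 0.1185] tooly -87.9 dturn -0.2 shift [0.006  0.6444 0.0425] turn [ 0.005  0.002 -0.006] F [-6.71 -0.64  4.25]
```

Call:
{"name": "send_rows", "arguments": {
  "plan": [
    [[0,-0.006,-0.095],[0,0,0]],
    [[0,0.011,-0.189],[0,0,0]],
    [[0,0.051,-0.275],[0,0,0]],
    [[0,0.112,-0.348],[0,0,0]],
    [[0,0.19,-0.402],[0,0,0]]
  ]
}}

```text
time_s: 13.45
tcp_pos: [0.564, 0.3214, 0.1185]
eef_rot: [52.1, 89.8, -125.7]
contact_force: [-5.9, 5.1, 0.7]
gripper_width: 0.0214
```

Run:
```python
from h import *
arc(1.3,z=.118);plan([.5,.25,.118],91.9)
```

```text
t 13.45 phi 30.5 R 0.0553 z 0.1185 F [-5.9  5.1  0.7] Ftan -7.36 Frad -2.49 w 0.0214
[0.004, 0.09, -0.032]
[0.004, 0.184, -0.042]
[0.004, 0.278, -0.027]
[0.005, 0.365, 0.011]
[0.005, 0.439, 0.07]
t 13.45 at [0.564  0.3214 0.1185] tooly -87.9 dturn -0.2 shift [0.0059 0.4594 0.4444] turn [ 0.005  0.003 -0.004] F [-5.88  5.08  0.73]
```

Call:
{"name": "send_rows", "arguments": {
  "plan": [
    [[0,0.09,-0.032],[0,0,0]],
    [[0,0.184,-0.042],[0,0,0]],
    [[0,0.278,-0.027],[0,0,0]],
    [[0,0.365,0.011],[0,0,0]],
    [[0,0.439,0.07],[0,0,0]]
  ]
}}

```text
time_s: 13.95
tcp_pos: [0.5567, 0.2558, 0.1186]
eef_rot: [58.5, 89.9, -119.3]
contact_force: [0.6, 9.1, -5.0]
gripper_width: 0.0211
```

Run:
```python
from h import *
arc(1.2,z=.118);plan([.5,.25,.118],91.9)
```

```text
t 13.95 phi -42.9 R 0.055 z 0.1186 F [ 0.6  9.1 -5. ] Ftan -7.1 Frad -5.76 w 0.0211
[0.004, 0.054, 0.069]
[0.004, 0.09, 0.149]
[0.005, 0.106, 0.236]
[0.005, 0.101, 0.323]
[0.005, 0.076, 0.407]
t 13.95 at [0.5567 0.2558 0.1186] tooly -87.9 dturn -0.2 shift [0.0045 0.0248 0.3794] turn [ 0.005  0.001 -0.001] F [ 0.62  9.12 -5.02]
```

Call:
{"name": "send_rows", "arguments": {
  "plan": [
    [[0,0.054,0.069],[0,0,0]],
    [[0,0.09,0.149],[0,0,0]],
    [[0,0.106,0.236],[0,0,0]],
    [[0,0.101,0.323],[0,0,0]],
    [[0,0.076,0.407],[0,0,0]]
  ]
}}

```text
time_s: 14.45
tcp_pos: [0.4967, 0.242, 0.1187]
eef_rot: [170.2, 89.9, -7.7]
contact_force: [7.7, 2.6, -10.2]
gripper_width: 0.0211
```

Run:
```python
from h import *
arc(.6,z=.118);plan([.5,.25,.118],91.9)
for n in('top','scene'):
    c=r.capture(n);save(c,n+'2');P=cloud(c)
    m=(abs(P[...,2]-.0885)<.007)&(abs(P[...,1]-.135)<.04)&(abs(P[...,0]-.52)<.05)
    if m.sum()>20:print(n,m.sum(),cv2.minAreaRect(P[m][:,:2].astype(np.float32)*1000))
    cv2.imwrite(f'pics/{n}2c.png',cv2.resize(cv2.imread(f'pics/{n}2.png')[200:320,(180 if n=="top" else 340):(340 if n=="top" else 500)],None,fx=4,fy=4,interpolation=2))
```

```text
t 14.45 phi -111.1 R 0.0549 z 0.1187 F [  7.7   2.6 -10.2] Ftan -6.2 Frad -5.19 w 0.0211
[0.005, -0.019, 0.039]
[0.005, -0.044, 0.076]
[0.005, -0.072, 0.11]
[0.005, -0.104, 0.14]
[0.004, -0.14, 0.165]
t 14.45 at [0.4967 0.242  0.1187] tooly -87.9 dturn -0.2 shift [ 0.0047 -0.0523 -0.0242] turn [ 0.005 -0.002 -0.   ] F [  7.65   2.62 -10.16]
top 203 ((516.868896484375, 130.31317138671875), (68.9630355834961, 14.298553466796875), 2.5145084857940674)
scene 199 ((520.8923950195312, 128.54832458496094), (72.48576354980469, 14.481854438781738), 1.4806427955627441)
```

View pics/scene2c.png

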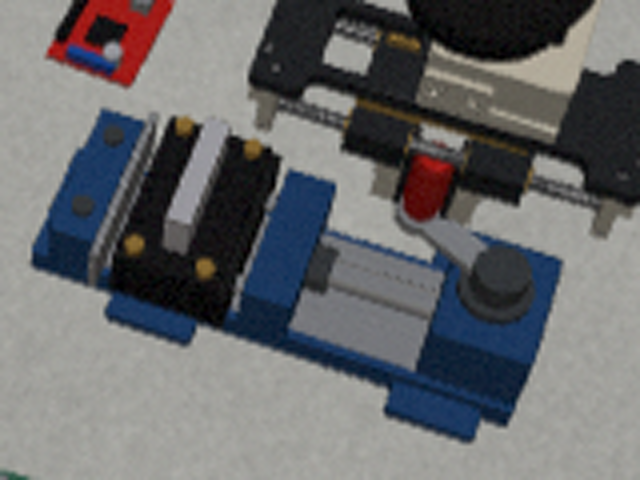

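The module is upright and square in the jaws, with a few mm left to the rear jaw. I continue in smaller steps.

Call:
{"name": "send_rows", "arguments": {
  "plan": [
    [[0,-0.019,0.039],[0,0,0]],
    [[0,-0.044,0.076],[0,0,0]],
    [[0,-0.072,0.11],[0,0,0]],
    [[0,-0.104,0.14],[0,0,0]],
    [[0,-0.14,0.165],[0,0,0]]
  ]
}}

```text
time_s: 15.05
tcp_pos: [0.4709, 0.2624, 0.1187]
eef_rot: [168.7, 89.9, -9.2]
contact_force: [8.9, -1.3, -7.9]
gripper_width: 0.0211
```

Run:
```python
from h import *
arc(.4,z=.118);plan([.5,.25,.118],91.9)
```

```text
t 15.05 phi -145.8 R 0.055 z 0.1187 F [ 8.9 -1.3 -7.9] Ftan -6.09 Frad -6.66 w 0.0211
[0.004, -0.026, 0.014]
[0.004, -0.052, 0.027]
[0.004, -0.08, 0.037]
[0.004, -0.108, 0.045]
[0.004, -0.137, 0.051]
t 15.05 at [0.4709 0.2624 0.1187] tooly -87.9 dturn -0.2 shift [ 0.0047  0.0897 -0.1909] turn [ 0.006 -0.002 -0.   ] F [ 8.93 -1.29 -7.93]
```

Call:
{"name": "send_rows", "arguments": {
  "plan": [
    [[0,-0.026,0.014],[0,0,0]],
    [[0,-0.052,0.027],[0,0,0]],
    [[0,-0.08,0.037],[0,0,0]],
    [[0,-0.108,0.045],[0,0,0]],
    [[0,-0.137,0.051],[0,0,0]]
  ]
}}

```text
time_s: 15.55
tcp_pos: [0.4628, 0.281, 0.1186]
eef_rot: [109.3, 89.8, -68.6]
contact_force: [5.5, -5.5, -3.4]
gripper_width: 0.0211
```

Run:
```python
from h import *
arc(.3,z=.118);plan([.5,.25,.118],91.9)
```

```text
t 15.55 phi -167.1 R 0.055 z 0.1186 F [ 5.5 -5.5 -3.4] Ftan -6.56 Frad -4.19 w 0.0211
[0.004, -0.022, 0.003]
[0.004, -0.044, 0.005]
[0.003, -0.066, 0.006]
[0.003, -0.088, 0.006]
[0.003, -0.11, 0.004]
t 15.55 at [0.4628 0.281  0.1186] tooly -87.9 dturn -0.2 shift [ 0.0046  0.2158 -0.2404] turn [ 0.005 -0.001 -0.004] F [ 5.55 -5.45 -3.38]
```

Call:
{"name": "send_rows", "arguments": {
  "plan": [
    [[0,-0.022,0.003],[0,0,0]],
    [[0,-0.044,0.005],[0,0,0]],
    [[0,-0.066,0.006],[0,0,0]],
    [[0,-0.088,0.006],[0,0,0]],
    [[0,-0.11,0.004],[0,0,0]]
  ]
}}

```text
time_s: 16.05
tcp_pos: [0.4614, 0.2953, 0.1185]
eef_rot: [87.5, 89.6, -90.4]
contact_force: [2.2, -5.9, 1.2]
gripper_width: 0.021
```

Run:
```python
from h import *
arc(.25,z=.118)
```

```text
t 16.05 phi 177.9 R 0.055 z 0.1185 F [ 2.2 -5.9  1.2] Ftan -5.84 Frad -2.36 w 0.021
[0.003, -0.018, -0.002]
[0.003, -0.036, -0.005]
[0.003, -0.054, -0.008]
[0.003, -0.072, -0.013]
[0.003, -0.09, -0.018]
```

Call:
{"name": "send_rows", "arguments": {
  "plan": [
    [[0,-0.018,-0.002],[0,0,0]],
    [[0,-0.036,-0.005],[0,0,0]],
    [[0,-0.054,-0.008],[0,0,0]],
    [[0,-0.072,-0.013],[0,0,0]],
    [[0,-0.09,-0.018],[0,0,0]]
  ]
}}

```text
time_s: 16.55
tcp_pos: [0.463, 0.3065, 0.1184]
eef_rot: [77.1, 89.4, -100.9]
contact_force: [-2.1, -6.7, 3.7]
gripper_width: 0.0218
```

Run:
```python
from h import *
arc(.25,z=.118)
```

```text
t 16.55 phi 166.1 R 0.055 z 0.1184 F [-2.1 -6.7  3.7] Ftan -7.02 Frad 0.42 w 0.0218
[0.003, -0.017, -0.006]
[0.003, -0.035, -0.012]
[0.002, -0.051, -0.019]
[0.002, -0.068, -0.027]
[0.002, -0.084, -0.036]
```

Call:
{"name": "send_rows", "arguments": {
  "plan": [
    [[0,-0.017,-0.006],[0,0,0]],
    [[0,-0.035,-0.012],[0,0,0]],
    [[0,-0.051,-0.019],[0,0,0]],
    [[0,-0.068,-0.027],[0,0,0]],
    [[0,-0.084,-0.036],[0,0,0]]
  ]
}}

```text
time_s: 17.05
tcp_pos: [0.4666, 0.3167, 0.1184]
eef_rot: [69.3, 89.1, -108.7]
contact_force: [-6.0, -5.6, 7.4]
gripper_width: 0.021
```

Run:
```python
from h import *
arc(.2,z=.118)
for n in('top','scene'):
    c=r.capture(n);P=cloud(c)
    m=(abs(P[...,2]-.0885)<.007)&(abs(P[...,1]-.135)<.04)&(abs(P[...,0]-.52)<.05)
    if m.sum()>20:print(n,m.sum(),cv2.minAreaRect(P[m][:,:2].astype(np.float32)*1000),np.median(P[m][:,1]))
```

```text
t 17.05 phi 154.8 R 0.055 z 0.1184 F [-6.  -5.6  7.4] Ftan -7.65 Frad 3.02 w 0.021
[0.002, -0.013, -0.007]
[0.002, -0.025, -0.015]
[0.002, -0.038, -0.023]
[0.002, -0.05, -0.031]
[0.002, -0.061, -0.04]
top 198 ((517.0264892578125, 123.57820129394531), (68.96925354003906, 14.15437126159668), 2.312312126159668) 0.12350637015745922
scene 195 ((519.4620971679688, 121.9210205078125), (72.21609497070312, 14.145169258117676), 1.9496978521347046) 0.12223390845735771
```

Call:
{"name": "send_rows", "arguments": {
  "plan": [
    [[0,-0.013,-0.007],[0,0,0]],
    [[0,-0.025,-0.015],[0,0,0]],
    [[0,-0.038,-0.023],[0,0,0]],
    [[0,-0.05,-0.031],[0,0,0]],
    [[0,-0.061,-0.04],[0,0,0]]
  ]
}}

```text
time_s: 17.65
tcp_pos: [0.4708, 0.3241, 0.1184]
eef_rot: [63.8, 88.8, -114.2]
contact_force: [-9.1, -4.8, 7.7]
gripper_width: 0.0216
```

Run:
```python
from h import *
arc(.15,z=.118)
```

```text
t 17.65 phi 146.0 R 0.0551 z 0.1184 F [-9.1 -4.8  7.7] Ftan -9.09 Frad 4.86 w 0.0216
[0.002, -0.009, -0.007]
[0.002, -0.017, -0.014]
[0.002, -0.026, -0.021]
[0.002, -0.034, -0.028]
[0.001, -0.042, -0.036]
```

Call:
{"name": "send_rows", "arguments": {
  "plan": [
    [[0,-0.009,-0.007],[0,0,0]],
    [[0,-0.017,-0.014],[0,0,0]],
    [[0,-0.026,-0.021],[0,0,0]],
    [[0,-0.034,-0.028],[0,0,0]],
    [[0,-0.042,-0.036],[0,0,0]]
  ]
}}

```text
time_s: 18.15
tcp_pos: [0.4742, 0.3287, 0.1184]
eef_rot: [59.6, 88.6, -118.5]
contact_force: [-9.8, -3.4, 8.0]
gripper_width: 0.0212
```

Run:
```python
from h import *
arc(.1,z=.118)
```

```text
t 18.15 phi 140.1 R 0.0551 z 0.1184 F [-9.8 -3.4  8. ] Ftan -8.9 Frad 5.36 w 0.0212
[0.002, -0.005, -0.005]
[0.002, -0.01, -0.01]
[0.002, -0.016, -0.016]
[0.002, -0.021, -0.021]
[0.002, -0.026, -0.026]
```

Call:
{"name": "send_rows", "arguments": {
  "plan": [
    [[0,-0.008,-0.007],[0,0,0]],
    [[0,-0.016,-0.015],[0,0,0]],
    [[0,-0.024,-0.024],[0,0,0]],
    [[0,-0.032,-0.032],[0,0,0]],
    [[0,-0.039,-0.039],[0,0,0]]
  ]
}}

```text
time_s: 18.65
tcp_pos: [0.478, 0.3329, 0.1183]
eef_rot: [56.4, 88.3, -121.7]
contact_force: [-11.1, -3.5, 8.9]
gripper_width: 0.0212
```

Run:
```python
from h import *
arc(.1,z=.118)
c=r.capture('scene');save(c,'s3');P=cloud(c)
hsv=cv2.cvtColor(c['color'],cv2.COLOR_RGB2HSV).astype(int)
fin=(abs(P[...,2]-.0885)<.007)&(abs(P[...,1]-.125)<.04)&(abs(P[...,0]-.52)<.05)
red=((hsv[...,0]<8)|(hsv[...,0]>172))&(hsv[...,1]>120)&(np.hypot(P[...,0]-A[0],P[...,1]-A[1])<.08)&(P[...,2]>.09)
blue=(hsv[...,0]>100)&(hsv[...,0]<125)&(hsv[...,1]>110)&(abs(P[...,2]-.058)<.004)&(P[...,1]>.13)&(P[...,1]<.25)&(abs(P[...,0]-.52)<.06)
rear=(hsv[...,0]>100)&(hsv[...,0]<125)&(hsv[...,1]>110)&(abs(P[...,2]-.058)<.004)&(P[...,1]<.1)&(P[...,1]>.03)&(abs(P[...,0]-.52)<.06)
for k,m in dict(fin=fin,red=red,slide=blue,rear=rear).items(): print(k,m.sum(),cv2.minAreaRect(P[m][:,:2].astype(np.float32)*1000),np.median(P[m],0))
cv2.imwrite('pics/s3c.png',cv2.resize(cv2.imread('pics/s3.png')[200:320,340:500],None,fx=4,fy=4,interpolation=2))
```

```text
t 18.65 phi 134.1 R 0.0552 z 0.1183 F [-11.1  -3.5   8.9] Ftan -10.45 Frad 5.19 w 0.0212
[0.002, -0.004, -0.006]
[0.002, -0.009, -0.012]
[0.002, -0.013, -0.018]
[0.001, -0.018, -0.023]
[0.001, -0.022, -0.029]
fin 201 ((519.544189453125, 121.82865905761719), (72.49227905273438, 14.532853126525879), 1.5368754863739014) [0.52100442 0.12237839 0.08789475]
red 173 ((500.0357666015625, 327.45904541015625), (89.07917785644531, 52.351470947265625), 33.434898376464844) [0.48619789 0.33308922 0.12408927]
slide 420 ((521.6002197265625, 159.4167938232422), (88.49649047851562, 58.58351516723633), 1.0330942869186401) [0.52130408 0.17451902 0.05801266]
rear 313 ((523.953369140625, 79.17103576660156), (88.53297424316406, 35.815433502197266), 2.3251380920410156) [0.52643698 0.07478025 0.05793427]
```

View pics/s3c.png

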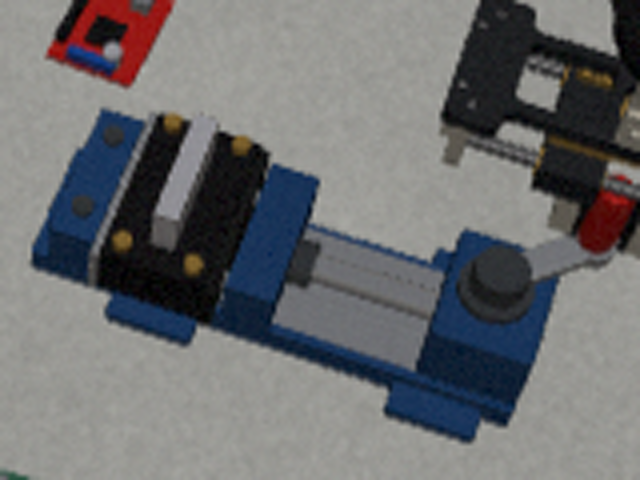

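The module is against the rear jaw and its fin has stopped moving. Crank force is up from about 6 N to about 10.5 N, so it is clamped. I let go of the knob.

Call:
{"name": "send_rows", "arguments": {
  "plan": [
    [[0,0,0],[0,0,0]],
    [[0,0,0],[0,0,0]],
    [[0,0,0],[0,0,0]],
    [[0,0,0],[0,0,0]],
    [[0,0,0],[0,0,0]]
  ],
  "jaw": 0
}}

```text
time_s: 19.2
tcp_pos: [0.4783, 0.3331, 0.1183]
eef_rot: [56.8, 88.3, -121.2]
contact_force: [-0.4, -0.6, 0.8]
gripper_width: 0.0435
```

Call:
{"name": "send_rows", "arguments": {
  "plan": [
    [[-0.1,0,0],[0,0,0]],
    [[-0.25,0,0],[0,0,0]],
    [[-0.4,0,0],[0,0,0]],
    [[-0.55,0,0],[0,0,0]],
    [[-0.7,0,0],[0,0,0]]
  ]
}}

```text
time_s: 19.7
tcp_pos: [0.4799, 0.3356, 0.2241]
eef_rot: [56.9, 88.3, -121.2]
contact_force: [0.0, -0.1, 0.0]
gripper_width: 0.044
```

Call:
{"name": "send_rows", "arguments": {
  "plan": [
    [[0,-0.1,0.1],[0,0,0]],
    [[0,-0.25,0.2],[0,0,0]],
    [[0,-0.4,0.3],[0,0,0]],
    [[0,-0.55,0.4],[0,0,0]],
    [[0,-0.7,0.4],[0,0,0]]
  ]
}}

```text
time_s: 20.2
tcp_pos: [0.415, 0.4393, 0.223]
eef_rot: [56.3, 88.4, -121.8]
contact_force: [0.5, -0.2, 0.7]
gripper_width: 0.0436
```

Run:
```python
from h import *
for n in('scene','top'):
    c=r.capture(n);save(c,n+'4');P=cloud(c)
    hsv=cv2.cvtColor(c['color'],cv2.COLOR_RGB2HSV).astype(int)
    B=(hsv[...,0]>100)&(hsv[...,0]<125)&(hsv[...,1]>110)&(abs(P[...,2]-.058)<.004)&(abs(P[...,0]-.52)<.04)
    for k,m in dict(fin=(abs(P[...,2]-.0885)<.007)&(abs(P[...,1]-.125)<.04)&(abs(P[...,0]-.52)<.05),
      knob=((hsv[...,0]<8)|(hsv[...,0]>172))&(hsv[...,1]>120)&(np.hypot(P[...,0]-A[0],P[...,1]-A[1])<.08)&(P[...,2]>.131)).items():
        if m.sum()>5:print(n,k,m.sum(),cv2.minAreaRect(P[m][:,:2].astype(np.float32)*1000),np.median(P[m],0).round(4))
    print('slide y',np.percentile(P[B&(P[...,1]>.14)&(P[...,1]<.2)][:,1],[2,50,98]).round(4))
a=cv2.imread('pics/scene4.png')[190:330,330:510];cv2.imwrite('pics/s4c.png',cv2.resize(a,None,fx=4,fy=4,interpolation=2))
```

```text
scene fin 196 ((521.081787109375, 122.12737274169922), (70.8353042602539, 14.788385391235352), 1.670650601387024) [0.522  0.1223 0.0881]
scene knob 78 ((479.0049133300781, 334.2244873046875), (19.627197265625, 19.638193130493164), 32.011409759521484) [0.4805 0.3337 0.1366]
slide y [0.1606 0.1746 0.1882]
top fin 202 ((516.8896484375, 123.53646850585938), (69.012451171875, 13.983827590942383), 2.4724459648132324) [0.5175 0.1231 0.0881]
top knob 62 ((474.3623352050781, 332.9502258300781), (15.0281400680542, 18.933748245239258), 0.5968005061149597) [0.4742 0.3332 0.1368]
slide y [0.1619 0.1744 0.1894]
```

View pics/s4c.png

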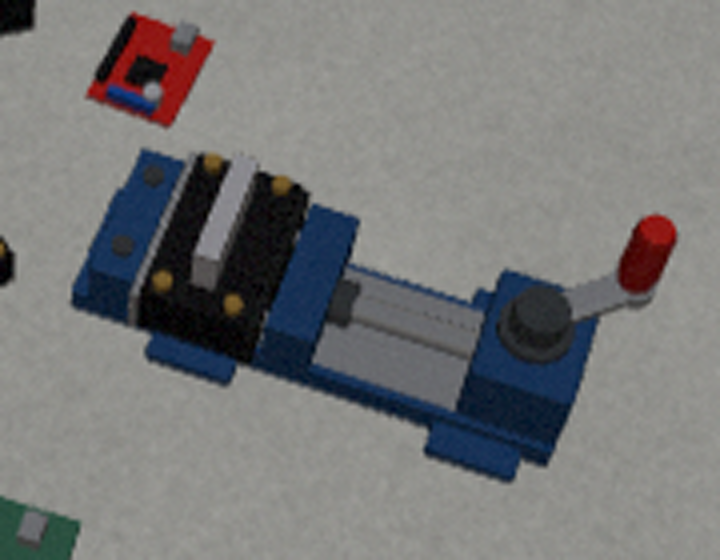

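Run:
```python
from h import *
print(r.close_job())
```

```text
the job is handed in; nothing more can be done
None
```

The module is clamped upright and square against the rear jaw, and I handed the job in at about 20 s on the robot clock. No verdict came back.

I lifted the middle-sized module out of the mould by its fin, set it on the vise bed between the jaws, and let go. I then held the knob and turned the crank clockwise by about 9.8 rad.

- **Stiffness:** the crank force rose from about 6 N running free to about 10.5 N at the end. That points to roughly 45–50 N of clamping.
- **Spring plate:** the camera shows it pressed in about 3–4 mm, which would be 45–60 N and fits the force reading. Both are estimates, because the clamping force itself can't be read.
- **Position:** the fin top is at 88 mm, so the module sits on the bed. It is within about 0.5° of square to the vise, and it stopped moving once it met the rear jaw.
- **Disagreement:** the two fixed cameras differ by 1–4 mm on the fin position, which is well within tolerance.
- **After release:** the crank stayed where I left it and the fingers are clear. The arm never came near a bystander, but I did not measure their positions again at the end.

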